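Level the bar riser with its screw foot and hold the spirit level down

TASK

The low steel riser on the bar slopes towards its knob end: first lay the spirit level flat on the riser's shelf, lengthwise, on the clear part between the hinged end and the knob, and let go of it; then turn the black levelling knob until the bubble stands between the two black rings. Finish by pressing the level down on the shelf from above with the fingers, firmly but no harder than a thumb would, with the bubble still between the rings, and keep pressing: the program ends while the robot still holds the level down (leave the tamper, the jigger and the mug where they stand).

Things in the scene. Friction and masses are not known exactly. Their poses are not given: they have to be found in the camera images.
- level: Loose aluminium spirit level, 160 (x) x 24 (y) x 37 mm, about 0.18 kg, right of the riser. Origin: centre of its underside. Beam 24 mm high; two flat end blocks on it (|x| 38 to 80 mm, tops at z = 37 mm), good to press on. Between them a green glass vial (top at z = 35.5 mm) with black rings at x = +-11 mm and a white bubble 14 mm long. Either end may point to the knob.
- bubble (a joint): Position of the bubble's middle along the level's x, in m: 0 is midway between the rings, between them within +-0.004; stops at +-0.022. It goes to the higher end, 0.55 m per rad of slope (positive: the level's +x end is higher) and takes about 2 s to settle.
- shelf: The riser's steel top, 325 x 120 mm, hinged at one end, tilting with the knob. Origin on the hinge axis, mid-width; x runs along it to the knob (plate x = -15 to 310 mm, knob axis at 280), y across, z up, upright when level. Upper face at z = 11 mm here, 50 mm above the counter when level. Clear for the level: up to x = 235 mm (level's centre well at 100 to 130). The riser is fixed to the counter.
- knob_grip (a point): On the upright axis of the round black levelling knob (42 mm across, z 64 to 93 mm over the counter, 14 mm above the level shelf); this point stays at 80 mm. Clockwise from above raises the shelf's knob end, 0.015 rad per rad turned; it stays where left (friction 0.2 N m). It starts 1.0 to 2.4 rad short of level and can go 1.2 rad too far.
- tamper: Coffee tamper standing on the counter behind the knob, 58 mm across, 82 mm high; bystander. Origin: centre of underside.
- jigger: Steel double-cone measure, 44 mm across, 74 mm high, to the right of the level; bystander. Origin: centre of underside.
- mug_1: Green and white mug, 65 x 91 x 55 mm, left of the riser; bystander. Origin: centre of underside.

How it is judged:
By the outcome, as a careful person would: the job done as asked, in the order asked, and still so for the second after the job is handed in, while the arm keeps its last pose, push and grip.
It also fails if it takes over 72 s, if anything falls off the work surface, if the arm or the gripper's body presses on something with over 40 N, if the wrist force passes 120 N, or if a joint passes its speed limit or range.

ROBOT

A 7-joint arm with a two-finger parallel gripper is mounted at the origin on a cart in front of the work surface, level with it; the furniture and walls round the work are solid. World frame = base frame: x ahead of the robot, y to its left, z up, the work surface at z = 0. Lengths are in m, angles in rad, forces in N, time in s.
With the tool pointing down it reaches from about 0.35 to 0.9 m from the base axis. Payload 7.2 kg.
Tool frame: the origin (TCP) lies midway between the tips of the shut fingers; the grasp point (between the pads) lies 19 mm behind it (arm.grip_point_offset is the distance from the TCP to the grasp point, in m); z points along the fingers, y is the direction in which the jaws open and shut (so a half turn about z gives the same grasp; the last joint's range is limited). The gripper opens to 85 mm and grips with 20 to 120 N. Pads are 22 mm wide; open, the fingers measure 114 mm over their backs; the gripper's body (76 mm by 85 mm) begins 54 mm behind the grasp point. The pads swing forward as they close: fully open they stand 13 mm farther back than shut.
Start: joints at [1.044, 0.411, -0.013, 1.596, 0.006, 1.134, -0.082], TCP at [0.277, -0.56, 0.231] pointing down, gripper open.
Joint ranges: [-2.95, 2.95], [-0.29, 1.99], [-1.47, 1.44], [0.14, 2.54], [-1.03, 4.17], [0.13, 1.85], [-2.86, 2.86]. Speed limits (rad/s): [2.39, 2.39, 3.01, 3.01, 3.14, 3.14, 3.14].

INTERFACE

Orientations are given as [roll, pitch, yaw] about the fixed x, y, z axes, in that order (R = Rz(yaw) Ry(pitch) Rx(roll)).
In Python, from rig import arm gives the robot as it stands.
- The arm moves only by the tool play_rows, never from a script. Its argument "commands" is a list of rows, each a list of 3 entries, a list of its own where there are three numbers: the shift along the tool's x, y, z in mm, then the turn about the tool's z in rad, then the opening, from 0 (shut) to 1 (fully open). In form: [[[tx, ty, tz], yaw, claw], ...]. A call has 1 to 20 rows; each row shifts and turns the commanded pose from where the row before left it, along the tool's axes as they then stand; what a row does not reach is not made up. A row lasts 1/8 s, in which the tool goes at most 62.5 mm and 10.7 degrees, less where a joint would pass 70% of its speed; a pose out of reach is approached as far as the arm can. A call is refused whole if a number of a shift passes 62.5 or a number of a turn 0.188, either way. A call with a gripper value outside its range is refused whole. The fingers move at their own pace and stop on an object; "grip_force" is the grip in N (left out, the last holds). Time passes only in rows, so rows that do not move let the fingers close. It gives the time, the measured TCP pose, the force and the opening at its end, in the units of the state.
- arm.get_state(): the state, without advancing time (a new reading comes with each control period).
- arm.get_image(name): name is "scene" or "top" or "wrist"; returns (picture, depth): 480x640x3 uint8, red, green, blue; 480x640 float32, m along the optical axis (not along the pixel's ray), 0 where there is no reading.
- arm.get_calibration(name): a dict with "fx", "fy", "cx", "cy" (pixels), "world_from_camera" (4x4, takes a point from camera to world coordinates); the wrist camera has in their place "T_tool_cam" (4x4, takes a point from camera to tool coordinates, whose origin is the TCP and whose axes are the flange's). Camera axes: x right, y down, z forward; pixel columns grow to the right and rows downward; lengths in m; the calibration is good to about 2 mm. A picture is of the moment at which its call begins: read the wrist's pose just before it. get_calibration takes no time and is no camera call.
- arm.close_job(): hands the job in, once; it reports no verdict.
The state is a dict: "time": time; "joint_pos": joint angles; "joint_velocities": joint speeds; "joint_efforts": joint torques, N m; "eef_pos": TCP position; "eef_rot": TCP orientation; "contact_force": force on the tool from outside, world axes, zero at the start; "wrist_torque": the same for the moment, N m; "width": finger opening in m.
Only numpy, scipy, OpenCV 4.12 (cv2) and the standard library are available. Lean on these libraries where they do the work, as an engineer would, in place of code of your own. Each camera call takes 0.05 s, during which the arm holds its last target.

## Working session

There is one attempt and no reset: what is moved stays moved. The work goes in short steps, Python scripts to look and compute and a tool call to move; the robot and the scene stay as the last step left them, time stands still between calls to the robot, and variables do not carry over. Pictures are saved under pics/ and viewed, and the job is handed in when it is done.

Besides the shell and the picture viewer there is one more tool, called after "Call:" as name(argument=value, ...), one argument or row to a line, values as JSON. play_rows: Moves the arm, as the interface text tells. Its arguments: {"type":"object","properties":{"commands":{"type":"array","items":{"type":"array"}},"grip_force":{"type":"number"}},"required":["commands"]}

```bash
ls; mkdir -p pics
python3 - <<'E'
from rig import arm
import cv2, numpy as np
print(arm.get_state()); print(arm.grip_point_offset)
for n in("scene","top","wrist"):
    p,d=arm.get_image(n); cv2.imwrite(f"pics/{n}0.png",p[...,::-1]); np.save(f"pics/{n}0.npy",d); print(n,arm.get_calibration(n))
E
```

```text
pics
{'time': 0.0, 'joint_pos': array([ 1.04382527,  0.41186568, -0.01272195,  1.59706397,  0.00563893,
        1.13430918, -0.08217879]), 'joint_velocities': array([-0.00126195, -0.00099106, -0.00153696, -0.00106473,  0.00037231,
       -0.00059096,  0.00049016]), 'joint_efforts': array([ 2.12155737e-04, -6.00619340e+01,  6.82331901e-01, -2.99402028e+01,
        1.37384029e-02,  1.07828225e-02,  1.25631934e-05]), 'eef_pos': array([ 0.27651034, -0.55994016,  0.2304662 ]), 'eef_rot': array([-3.13998879e+00,  1.45803935e-04,  4.58842704e-01]), 'contact_force': array([0.32919086, 0.17902256, 0.68813551]), 'wrist_torque': array([-0.05733881,  0.01965667,  0.02714904]), 'width': 0.08580213411824456}
0.0187
scene {'fx': 546.1809337659524, 'fy': 546.1809337659524, 'cx': 329.41614965823493, 'cy': 233.61776096613184, 'world_from_camera': array([[-0.72968997, -0.41939993,  0.54005208, -0.33246174],
       [-0.68375821,  0.44151579, -0.58098066,  0.89435921],
       [ 0.00522173, -0.7932008 , -0.60893779,  1.08394845],
       [ 0.        ,  0.        ,  0.        ,  1.        ]])}
top {'fx': 489.48285979670095, 'fy': 489.48285979670095, 'cx': 317.5404851819451, 'cy': 241.43301051104106, 'world_from_camera': array([[ 0.02505789, -0.99219606,  0.12214366,  0.39892058],
       [-0.99963341, -0.0261221 , -0.007119  , -0.09359761],
       [ 0.01025409, -0.1219205 , -0.9924869 ,  1.25410406],
       [ 0.        ,  0.        ,  0.        ,  1.        ]])}
wrist {'fx': 334.5090506158489, 'fy': 334.5090506158489, 'cx': 320.5973375470547, 'cy': 238.67091883231842, 'T_tool_cam': array([[-6.47337628e-05, -9.63045303e-01, -2.69339452e-01,
         6.85201586e-02],
       [ 9.99999970e-01, -1.26393789e-04,  2.11588697e-04,
         2.65498287e-04],
       [-2.37812335e-04, -2.69339430e-01,  9.63045282e-01,
        -1.43060651e-01],
       [ 0.00000000e+00,  0.00000000e+00,  0.00000000e+00,
         1.00000000e+00]])}
```

View pics/scene0.png

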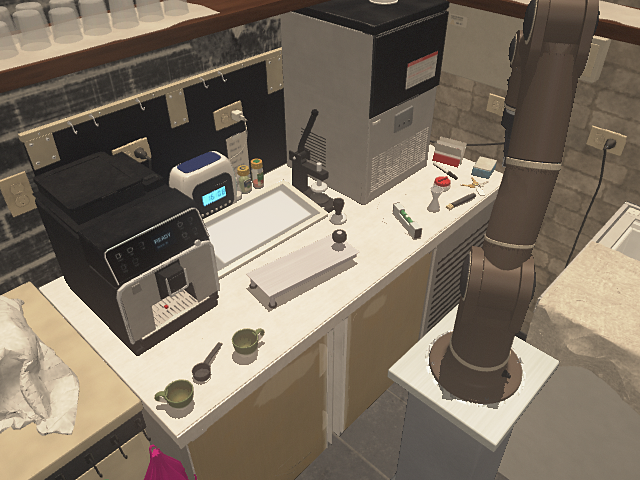

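View pics/top0.png

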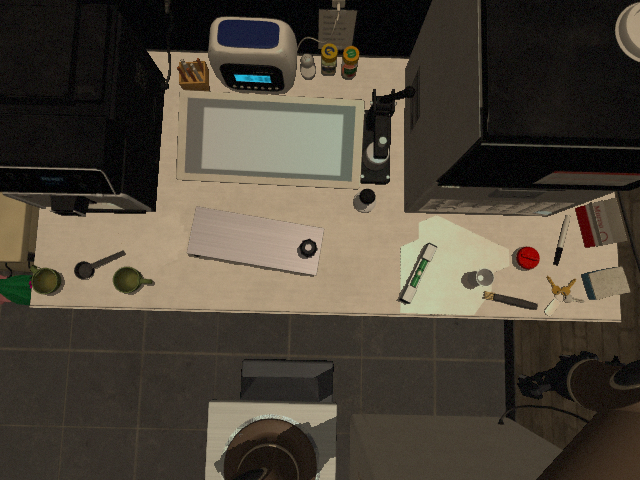

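View pics/wrist0.png

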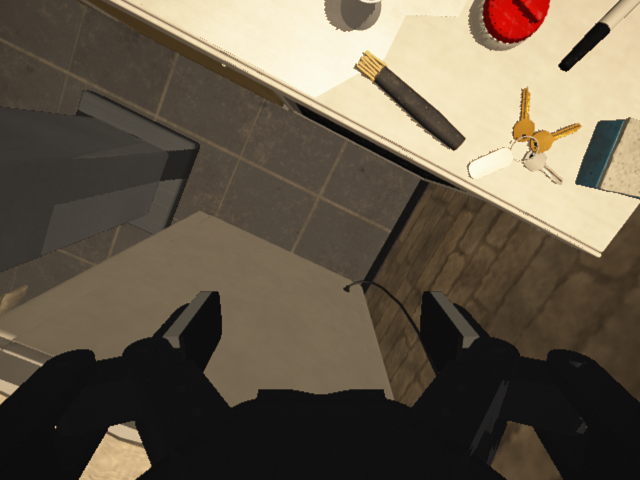

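```bash
cat > h.py <<'E'
import numpy as np, cv2
from scipy.spatial.transform import Rotation as Ro
from rig import arm
def pose(st):
    T=np.eye(4);T[:3,:3]=Ro.from_euler('xyz',st['eef_rot']).as_matrix();T[:3,3]=st['eef_pos'];return T
def cam(n,st=None):
    c=arm.get_calibration(n)
    T=pose(st)@c['T_tool_cam'] if n=='wrist' else c['world_from_camera']
    return c,T
def ray(uv,z,c,T):
    uv=np.atleast_2d(uv).astype(float)
    d=np.c_[(uv[:,0]-c['cx'])/c['fx'],(uv[:,1]-c['cy'])/c['fy'],np.ones(len(uv))]@T[:3,:3].T
    o=T[:3,3]; return o+d*((z-o[2])/d[:,2])[:,None]
def cloud(D,c,T):
    v,u=np.mgrid[:D.shape[0],:D.shape[1]]
    P=np.stack([(u-c['cx'])/c['fx']*D,(v-c['cy'])/c['fy']*D,D],-1)
    return P@T[:3,:3].T+T[:3,3]
def snap(n,name):
    st=arm.get_state();p,d=arm.get_image(n);cv2.imwrite(f'pics/{name}.png',p[...,::-1]);np.save(f'pics/{name}.npy',d)
    np.save(f'pics/{name}_st.npy',np.r_[st['eef_pos'],st['eef_rot']])
    return p,d,st
E
python3 - <<'E'
from h import *
c,T=cam('top');D=np.load('pics/top0.npy');P=cloud(D,c,T)
I=cv2.imread('pics/top0.png')
for u,v in[(250,235),(200,230),(310,262),(290,245),(250,290),(390,250),(308,246),(418,273),(432,247),(405,300),(366,198),(484,276),(420,208),(425,150),(130,280)]: print((u,v),P[v,u].round(4))
for n,pts,z in[('riser',[(196,207),(323,228),(318,275),(188,255)],.047),('level',[(433,245),(404,302)],.037),('knob',[(308,246)],.093),('tamper top',[(366,196)],.082),('jig',[(484,276)],.074)]: print(n,ray(pts,z,c,T).round(3).tolist())
cv2.imwrite('pics/a.png',cv2.resize(I[180:330,180:380],None,fx=4,fy=4,interpolation=2)); cv2.imwrite('pics/b.png',cv2.resize(I[190:320,360:520],None,fx=5,fy=4.6,interpolation=2)[:600])
E
```

```text
(250, 235) [0.5596 0.0664 0.0439]
(200, 230) [0.5686 0.1908 0.0459]
(310, 262) [ 0.4958 -0.0849  0.0471]
(290, 245) [ 0.5371 -0.034   0.0444]
(250, 290) [0.4241 0.0662 0.0005]
(390, 250) [ 0.5358 -0.2899  0.0012]
(308, 246) [ 0.5296 -0.0795  0.0988]
(418, 273) [ 0.476  -0.354   0.0392]
(432, 247) [ 0.5421 -0.3895  0.0377]
(405, 300) [ 0.4085 -0.3226  0.0349]
(366, 198) [ 0.6528 -0.2175  0.0834]
(484, 276) [ 0.4721 -0.5151  0.049 ]
(420, 208) [ 0.628  -0.3455  0.1015]
(425, 150) [ 0.719  -0.3203  0.2648]
(130, 280) [0.4415 0.3693 0.0085]
riser [[0.626, 0.204, 0.047], [0.582, -0.115, 0.047], [0.464, -0.105, 0.047], [0.505, 0.217, 0.047]]
level [[0.547, -0.392, 0.037], [0.404, -0.32, 0.037]]
knob [[0.53, -0.079, 0.093]]
tamper top [[0.658, -0.218, 0.082]]
jig [[0.471, -0.506, 0.074]]
```

View pics/a.png

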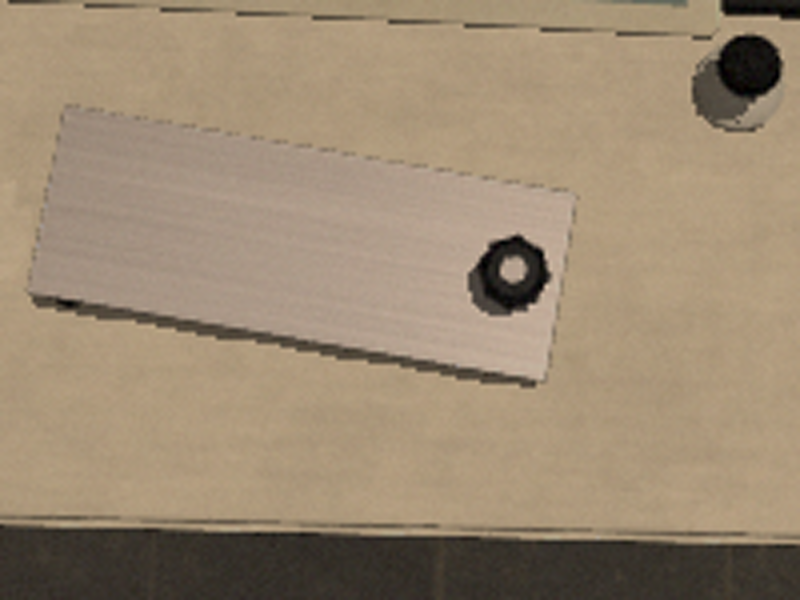

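View pics/b.png

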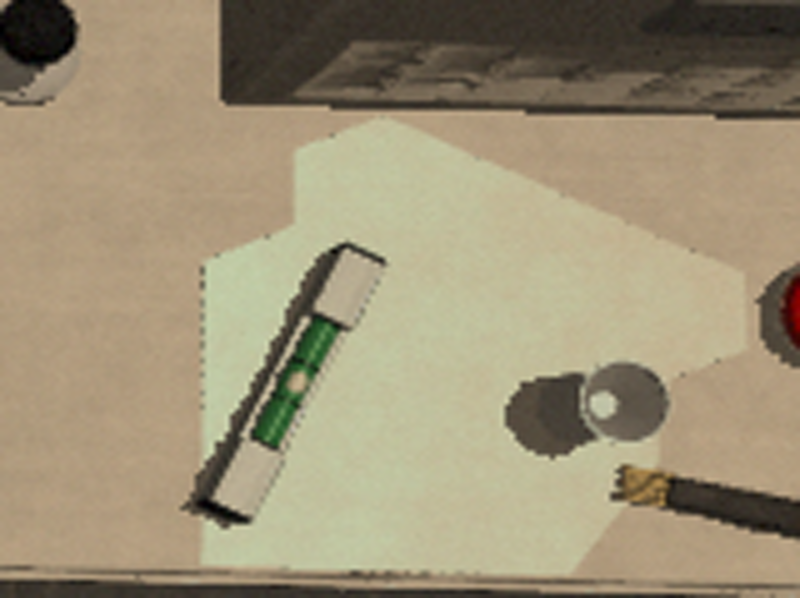

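Call:
play_rows(
  commands=[
    [[0,0,0],0.185,1],
    [[0,0,0],0.185,1],
    [[0,0,0],0.185,1],
    [[0,0,0],0.185,1],
    [[0,0,0],0.186,1],
    [[10.5,-34,5],0,1],
    [[10.5,-34,5],0,1],
    [[10.5,-34,5],0,1],
    [[10.5,-34,5],0,1],
    [[10.5,-34,5],0,1],
    [[10.5,-34,5],0,1],
    [[10.5,-34,5],0,1],
    [[10.5,-34,5],0,1],
    [[0,0,0],0,1],
    [[0,0,0],0,1],
    [[0,0,0],0,1],
  ],
)

```text
time: 2.15
eef_pos: [0.4733, -0.3566, 0.1914]
eef_rot: [3.141, -0.0, -0.469]
contact_force: [0.4, 0.4, 0.5]
width: 0.0854
```

Run:
```python
from h import *
p,d,st=snap('wrist','w1');print(st['joint_pos'].round(2),st['contact_force'])
```

```text
[ 0.5   0.39  0.08  1.73 -0.03  1.02 -1.44] [0.35388008 0.4280806  0.54760757]
```

View pics/w1.png

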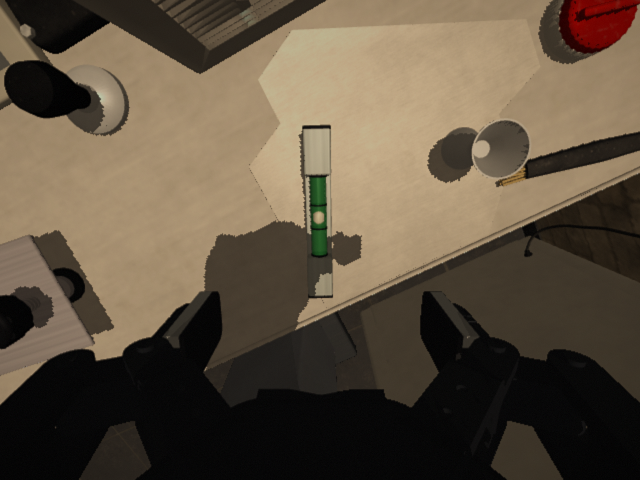

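Run:
```python
from h import *
I=cv2.imread('pics/w1.png');cv2.imwrite('pics/c.png',cv2.resize(I[110:310,270:370],None,fx=3,fy=3,interpolation=2))
```

```text
(no output)
```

View pics/c.png

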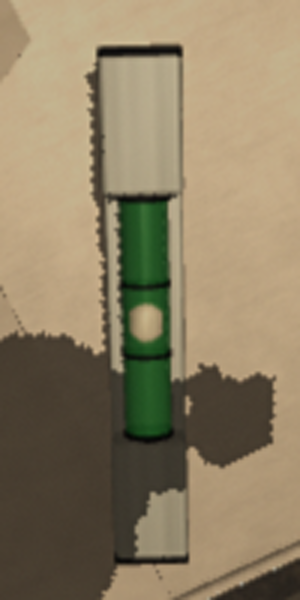

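Run:
```python
from h import *
a=np.load('pics/w1_st.npy');st=dict(eef_pos=a[:3],eef_rot=a[3:]);c,T=cam('wrist',st)
Q=ray([(302.7,126),(330.7,126),(308.3,297),(332.7,297)],.037,c,T)
f=(Q[0]+Q[1])/2;n=(Q[2]+Q[3])/2;print(f,n,np.linalg.norm(f-n),np.linalg.norm(Q[0]-Q[1]),np.linalg.norm(Q[2]-Q[3]))
m=(f+n)/2;yaw=np.arctan2(*(f-n)[[1,0]]);print('centre',m,'yaw',yaw, 'rings', ray([(319,216.8)],.035,c,T))
R=Ro.from_euler('xyz',a[3:]).as_matrix();print('delta tool mm',R.T@(m-a[:3])*1000, 'turn', a[5]-yaw)
D=np.load('pics/w1.npy');P=cloud(D,c,T);print(P[150,316],P[280,322],P[216,400])
# riser from wrist? and knob
```

```text
[ 0.54992052 -0.39175132  0.037     ] [ 0.40799152 -0.32337477  0.037     ] 0.15754108472416717 0.02362973579842161 0.023682926308461034
centre [ 0.47895602 -0.35756304  0.037     ] yaw -0.44895414555511853 rings [[ 0.47902712 -0.35786263  0.035     ]]
delta tool mm [  5.45254177  -1.73398132 154.41283786] turn -0.020214704958134877
[ 0.5327697  -0.38233982  0.0390227 ] [ 0.423122   -0.33265613  0.03687619] [ 0.43607562 -0.42834927  0.00049982]
```

Call:
play_rows(
  commands=[
    [[5.5,-1.7,30],-0.02,1],
    [[0,0,40],0,1],
    [[0,0,40],0,1],
    [[0,0,40],0,1],
    [[0,0,20],0,1],
    [[0,0,10],0,1],
    [[0,0,6],0,1],
    [[0,0,0],0,1],
    [[0,0,0],0,0.2],
    [[0,0,0],0,0.1],
    [[0,0,0],0,0.1],
    [[0,0,0],0,0.1],
    [[0,0,0],0,0.1],
    [[0,0,0],0,0.1],
    [[0,0,0],0,0.1],
    [[0,0,0],0,0.1],
  ],
  grip_force=40,
)

```text
time: 4.2
eef_pos: [0.4802, -0.3566, 0.0057]
eef_rot: [3.141, -0.001, -0.447]
contact_force: [-0.6, -0.5, 5.6]
width: 0.0226
```

Call:
play_rows(
  commands=[
    [[0,0,-10],0,0.1],
    [[0,0,-30],0,0.1],
    [[0,0,-40],0,0.1],
    [[0,0,-40],0,0.1],
    [[0,0,-30],0,0.1],
    [[0,0,0],0,0.1],
    [[0,0,0],0,0.1],
  ],
)

```text
time: 5.08
eef_pos: [0.4793, -0.3557, 0.1542]
eef_rot: [-3.141, 0.002, -0.447]
contact_force: [-0.6, 0.8, -2.7]
width: 0.023
```

Run:
```python
from h import *
p,d,st=snap('wrist','w2');print(st['joint_pos'].round(2),st['contact_force'],st['width'])
c,T=cam('top')
Q=ray([(196.5,206.2),(323.7,228.2),(316.5,275.5),(188,253.2)],.047,c,T);print(Q)
h=(Q[0]+Q[3])/2;k=(Q[1]+Q[2])/2;print(np.linalg.norm(k-h),np.linalg.norm(Q[0]-Q[3]),np.linalg.norm(Q[1]-Q[2]))
e=(k-h)/np.linalg.norm(k-h);print('dir',np.arctan2(e[1],e[0]))
print('origin',h+.015*e,'x115',h+e*.130,'knob pred',h+e*.295,'knob', ray([(308,247.5)],.093,c,T))
```

```text
[ 0.5   0.44  0.07  1.75 -0.04  0.95 -1.43] [-0.55795287  0.7595581  -2.66189548] 0.023042113281597998
[[ 0.62824435  0.20253768  0.047     ]
 [ 0.58111318 -0.11677634  0.047     ]
 [ 0.46287651 -0.1018124   0.047     ]
 [ 0.509771    0.21697142  0.047     ]]
0.32249406166364125 0.11934934940904578 0.11917981995127837
dir -1.717096576946675
origin [0.56682099 0.19491479 0.047     ] x115 [0.55005642 0.08114331 0.047     ] knob pred [ 0.5260029  -0.08209402  0.047     ] knob [[ 0.5266368  -0.07953512  0.093     ]]
```

View pics/w2.png

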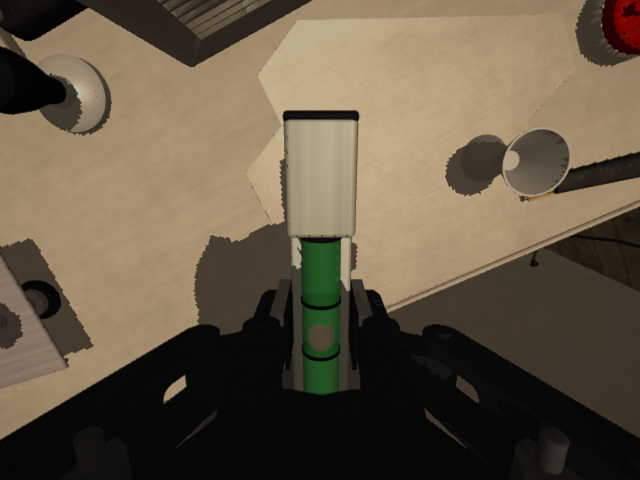

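Call:
play_rows(
  commands=[
    [[-10.4,-35.4,0],0,0.1],
    [[-10.4,-35.4,0],0,0.1],
    [[-10.4,-35.4,0],0,0.1],
    [[-10.4,-35.4,0],0,0.1],
    [[-10.4,-35.4,0],0,0.1],
    [[-10.4,-35.4,0],0,0.1],
    [[-10.4,-35.4,0],0,0.1],
    [[-10.4,-35.4,0],0,0.1],
    [[-10.4,-35.4,0],0,0.1],
    [[-10.4,-35.4,0],0,0.1],
    [[-10.4,-35.4,0],0,0.1],
    [[-10.4,-35.4,0],0,0.1],
    [[0,0,0],0,0.1],
  ],
)

```text
time: 6.75
eef_pos: [0.5503, 0.0846, 0.1536]
eef_rot: [-3.142, 0.003, -0.442]
contact_force: [0.2, -0.8, -2.0]
width: 0.0231
```

Call:
play_rows(
  commands=[
    [[0,0,0],-0.187,0.1],
    [[0,0,0],-0.187,0.1],
    [[0,0,0],-0.187,0.1],
    [[0,0,0],-0.187,0.1],
    [[0,0,0],-0.187,0.1],
    [[0,0,0],-0.187,0.1],
    [[0,0,0],-0.187,0.1],
    [[0,0,0],-0.187,0.1],
    [[0,0,0],-0.187,0.1],
    [[0,0,0],-0.187,0.1],
    [[0,0,0],0,0.1],
    [[0,0,0],0,0.1],
    [[0,0,0],0,0.1],
  ],
)

```text
time: 8.38
eef_pos: [0.551, 0.0805, 0.1551]
eef_rot: [-3.141, 0.0, 1.42]
contact_force: [-0.6, 0.5, -2.7]
width: 0.0231
```

Run:
```python
from h import *
p,d,st=snap('wrist','w3');print(st['joint_pos'].round(2),st['contact_force'],st['width'])
p,d,st=snap('top','t3')
```

```text
[ 0.13  0.42 -0.47  1.82  0.23  0.95 -0.59] [-0.6121742   0.53804571 -2.67826117] 0.023090901812909008
```

View pics/w3.png

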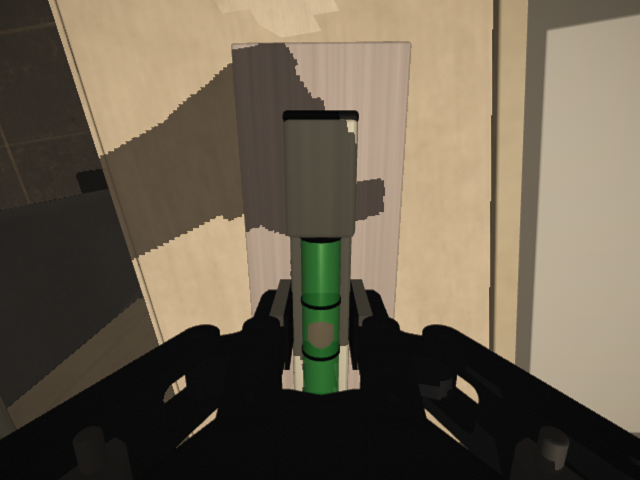

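View pics/t3.png

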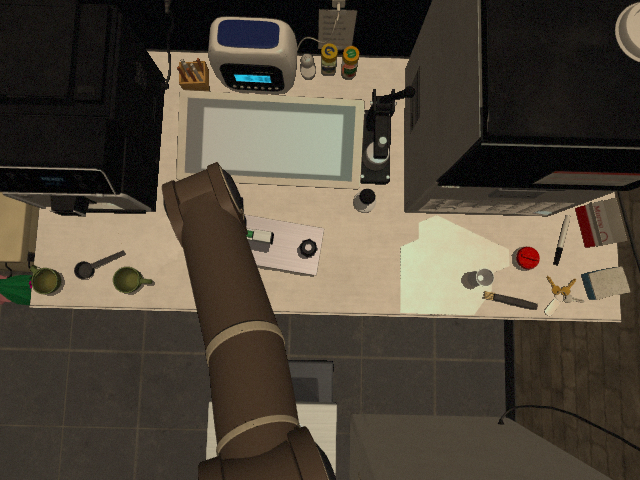

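Call:
play_rows(
  commands=[
    [[0,0,20],0,0.1],
    [[0,0,30],0,0.1],
    [[0,0,25],0,0.1],
    [[0,0,15],0,0.1],
    [[0,0,4],0,0.1],
    [[0,0,2],0,0.1],
    [[0,0,2],0,0.1],
    [[0,0,0],0,0.1],
    [[0,0,0],0,0.1],
  ],
)

```text
time: 9.6
eef_pos: [0.5513, 0.0807, 0.0577]
eef_rot: [3.141, -0.0, 1.423]
contact_force: [0.1, -0.1, -1.5]
width: 0.023
```

Call:
play_rows(
  commands=[
    [[0,0,1],0,0.1],
    [[0,0,1],0,0.1],
    [[0,0,1],0,0.1],
    [[0,0,0],0,0.1],
  ],
)

```text
time: 10.1
eef_pos: [0.5512, 0.0806, 0.0544]
eef_rot: [3.142, 0.0, 1.423]
contact_force: [-1.3, -0.6, 0.2]
width: 0.0232
```

Call:
play_rows(
  commands=[
    [[0,0,1],0,0.1],
    [[0,0,1],0,0.1],
    [[0,0,0],0,0.1],
  ],
  grip_force=20,
)

```text
time: 10.48
eef_pos: [0.5513, 0.0803, 0.0529]
eef_rot: [3.141, 0.001, 1.423]
contact_force: [-2.9, -2.1, 7.7]
width: 0.0234
```

Call:
play_rows(
  commands=[
    [[0,0,0],0,0.3],
    [[0,0,0],0,0.35],
    [[0,0,0],0,0.45],
    [[0,0,0],0,0.6],
    [[0,0,0],0,0.6],
    [[0,0,0],0,0.6],
  ],
)

```text
time: 11.22
eef_pos: [0.5511, 0.0807, 0.0523]
eef_rot: [-3.142, 0.0, 1.423]
contact_force: [0.3, 0.3, -0.0]
width: 0.0514
```

Call:
play_rows(
  commands=[
    [[0,0,-10],0,0.6],
    [[0,0,-30],0,0.6],
    [[0,0,-40],0,0.6],
    [[0,0,-40],0,1],
    [[0,0,-20],0,1],
    [[0,0,0],0,1],
    [[0,0,0],0,1],
  ],
)

```text
time: 12.1
eef_pos: [0.5507, 0.0804, 0.1917]
eef_rot: [-3.141, 0.0, 1.423]
contact_force: [-0.2, 0.2, -0.4]
width: 0.0856
```

Run:
```python
from h import *
p,d,st=snap('wrist','w4');print(st['joint_pos'].round(2),st['eef_pos'],st['contact_force'],st['width'])
c,T=cam('wrist',st);P=cloud(d,c,T)
for u,v in [(260,80),(380,80),(260,250),(380,250),(375,300)]:print(u,v,P[v,u].round(4))
```

```text
[ 0.15  0.38 -0.49  1.79  0.2   1.03 -0.56] [0.55068885 0.08044617 0.19173744] [-0.19006267  0.2288556  -0.36865138] 0.0855875491239285
260 80 [0.5215 0.2032 0.0497]
380 80 [0.614  0.1892 0.0507]
260 250 [0.4937 0.0658 0.0475]
380 250 [0.6005 0.0499 0.0477]
375 300 [0.5911 0.0006 0.0458]
```

View pics/w4.png

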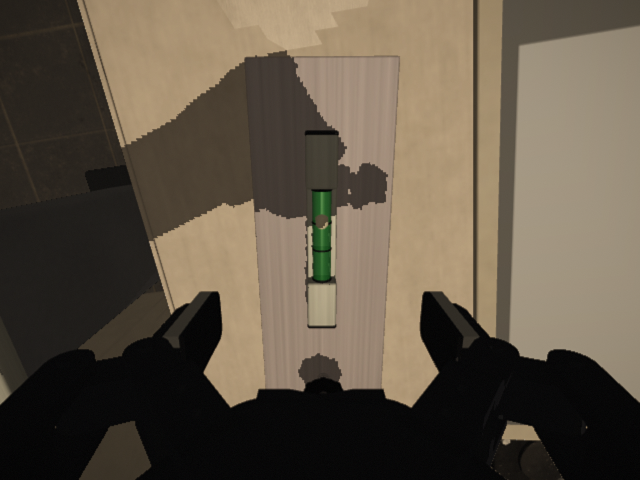

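Call:
play_rows(
  commands=[
    [[-27,0,0],0,1],
    [[-27,0,0],0,1],
    [[-27,0,0],0,1],
    [[-27,0,0],0,1],
    [[-27,0,0],0,1],
    [[-27,0,0],0,1],
    [[0,0,0],0,1],
    [[0,0,0],0,1],
    [[0,0,0],0,1],
  ],
)

```text
time: 13.28
eef_pos: [0.5273, -0.0783, 0.192]
eef_rot: [-3.141, -0.0, 1.424]
contact_force: [0.3, -1.2, 0.0]
width: 0.0854
```

Run:
```python
from h import *
p,d,st=snap('wrist','w5');print(st['joint_pos'].round(2),st['eef_pos'],st['contact_force'],st['width'])
cv2.imwrite('pics/w5c.png',cv2.resize(p[60:340,220:420,::-1],None,fx=2.1,fy=2.1,interpolation=2))
p,d,st=snap('top','t5')
cv2.imwrite('pics/t5c.png',cv2.resize(p[180:330,180:380,::-1],None,fx=4,fy=4,interpolation=2))
```

```text
[ 0.41  0.33 -0.44  1.84  0.17  1.   -0.24] [ 0.52725438 -0.07833706  0.19198679] [ 0.31729159 -1.2115145   0.01539879] 0.08537953883533451
```

View pics/w5c.png

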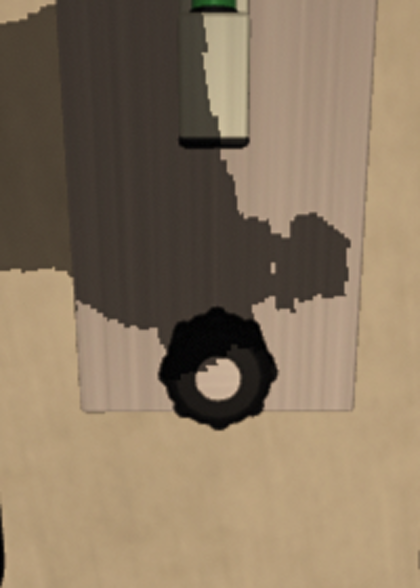

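View pics/t5c.png

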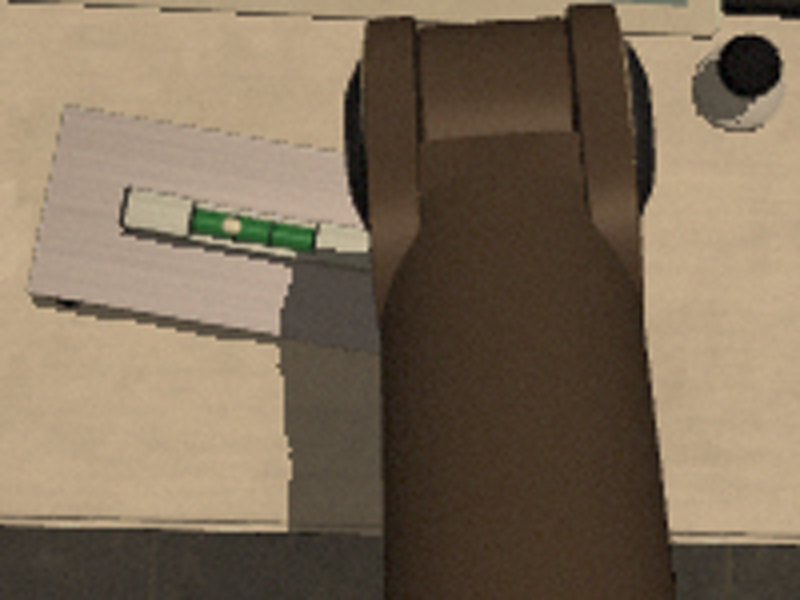

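Run:
```python
from h import *
a=np.load('pics/w5_st.npy');st=dict(eef_pos=a[:3],eef_rot=a[3:]);c,T=cam('wrist',st)
d=np.load('pics/w5.npy');P=cloud(d,c,T);print(P[240,323],P[225,323],P[250,323])
for uv,z in [((323.6,240.5),.098),((323.8,235.7),.093),((323.8,235.7),.08)]: print(ray([uv],z,c,T))
# upper-surface points of the knob from depth
m=(P[...,2]>.085)&(P[...,2]<.11);m[:150]=0;m[320:]=0;m[:,:240]=0;m[:,420:]=0
q=P[m];print(len(q),(q.min(0)+q.max(0))/2,q.min(0),q.max(0),q.mean(0))
```

```text
[ 0.52938297 -0.07886913  0.09423092] [ 0.53101378 -0.0677034   0.09321454] [ 0.52820389 -0.08703071  0.09295955]
[[ 0.52989542 -0.07825151  0.098     ]]
[[ 0.53041593 -0.07598798  0.093     ]]
[[ 0.53002492 -0.07947444  0.08      ]]
2218 [ 0.52954309 -0.07843384  0.0906004 ] [ 0.50808923 -0.10008256  0.08503188] [ 0.55099696 -0.05678512  0.09616893] [ 0.52984262 -0.07687935  0.09263245]
```

Call:
play_rows(
  commands=[
    [[0,1.8,0],0,1],
    [[0,0,0],-0.167,1],
    [[0,0,0],-0.167,1],
    [[0,0,0],-0.167,1],
    [[0,0,0],-0.167,1],
    [[0,0,0],-0.167,1],
    [[0,0,0],-0.167,1],
    [[0,0,30],0,1],
    [[0,0,40],0,1],
    [[0,0,35],0,1],
    [[0,0,20],0,1],
    [[0,0,8],0,1],
    [[0,0,0],0,1],
    [[0,0,0],0,1],
  ],
)

```text
time: 15.12
eef_pos: [0.5298, -0.0798, 0.0602]
eef_rot: [3.141, 0.001, 2.425]
contact_force: [-0.4, 0.1, 0.6]
width: 0.085
```

Call:
play_rows(
  commands=[
    [[0,0,0],0,0.6],
    [[0,0,0],0,0.4],
    [[0,0,0],0,0.35],
    [[0,0,0],0,0.35],
    [[0,0,0],0,0.35],
    [[0,0,0],0,0.35],
    [[0,0,0],0,0.35],
  ],
  grip_force=35,
)

```text
time: 16.0
eef_pos: [0.53, -0.0791, 0.0601]
eef_rot: [3.14, 0.001, 2.425]
contact_force: [-0.5, 2.8, 5.8]
width: 0.0382
```

```bash
cat > bub.py <<'E'
import sys
from h import *
n=sys.argv[1]
p,d,st=snap('top',n);print(st['time'],st['eef_rot'],st['contact_force'].round(1),st['wrist_torque'].round(2),st['width'],st['joint_pos'].round(2))
cv2.imwrite(f'pics/{n}c.png',cv2.resize(p[215:255,200:280,::-1],None,fx=10,fy=10,interpolation=cv2.INTER_CUBIC))
E
python3 bub.py t6
```

```text
16.0 [3.13991415e+00 1.22138880e-03 2.42544372e+00] [-0.5  2.8  5.8] [ 0.5  -0.14  0.02] 0.038153979306838524 [ 0.49  0.54 -0.56  1.94  0.4   0.76  0.55]
```

View pics/t6c.png

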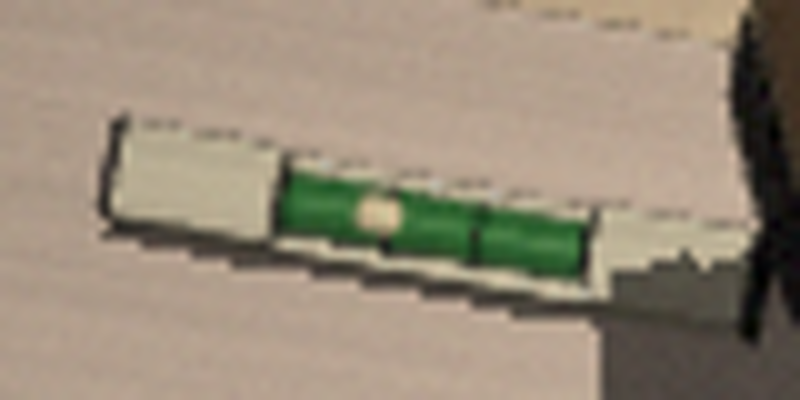

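Call:
play_rows(
  commands=[
    [[0,0,0],0.1,0.35],
    [[0,0,0],0.1,0.35],
    [[0,0,0],0.1,0.35],
    [[0,0,0],0.1,0.35],
    [[0,0,0],0.1,0.35],
    [[0,0,0],0,0.35],
  ],
)

```text
time: 16.8
eef_pos: [0.5297, -0.0793, 0.0601]
eef_rot: [3.14, 0.001, 1.924]
contact_force: [-1.2, 1.2, 7.1]
width: 0.0385
```

```bash
python3 bub.py t7
```

```text
16.8 [3.14019403e+00 5.20163122e-04 1.92360664e+00] [-1.2  1.2  7.1] [ 0.39 -0.   -0.16] 0.038461641815297355 [ 0.39  0.51 -0.43  1.95  0.31  0.74  0.13]
```

View pics/t7c.png

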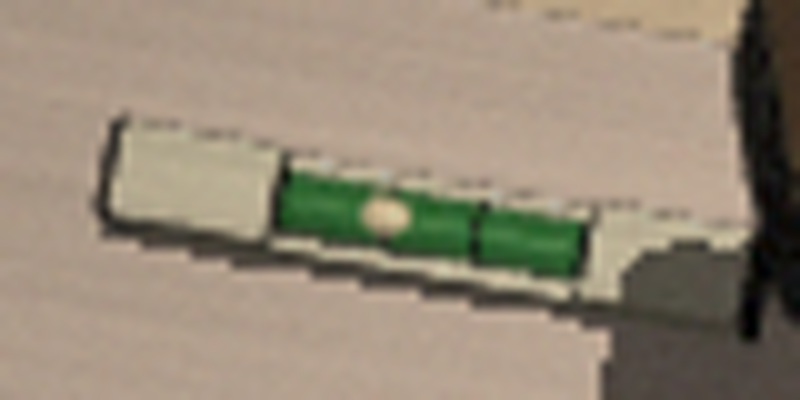

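Bubble is starting to move the right way. Continue.

Call:
play_rows(
  commands=[
    [[0,0,0],0.1,0.35],
    [[0,0,0],0.1,0.35],
    [[0,0,0],0.1,0.35],
    [[0,0,0],0.1,0.35],
    [[0,0,0],0.1,0.35],
    [[0,0,0],0.1,0.35],
    [[0,0,0],0.1,0.35],
    [[0,0,0],0.1,0.35],
    [[0,0,0],0.1,0.35],
    [[0,0,0],0.1,0.35],
    [[0,0,0],0,0.35],
    [[0,0,0],0,0.35],
    [[0,0,0],0,0.35],
    [[0,0,0],0,0.35],
    [[0,0,0],0,0.35],
    [[0,0,0],0,0.35],
    [[0,0,0],0,0.35],
    [[0,0,0],0,0.35],
    [[0,0,0],0,0.35],
    [[0,0,0],0,0.35],
  ],
)

```text
time: 19.35
eef_pos: [0.529, -0.0793, 0.06]
eef_rot: [-3.141, -0.0, 0.925]
contact_force: [-2.8, 3.2, 8.6]
width: 0.0383
```

Call:
play_rows(
  commands=[
    [[0,0,0],0,0.35],
    [[0,0,0],0,0.35],
    [[0,0,0],0,0.35],
    [[0,0,0],0,0.35],
    [[0,0,0],0,0.35],
    [[0,0,0],0,0.35],
  ],
)

```text
time: 20.1
eef_pos: [0.529, -0.0793, 0.06]
eef_rot: [-3.141, -0.0, 0.925]
contact_force: [-2.6, 1.8, 8.2]
width: 0.0385
```

```bash
python3 bub.py t8
```

```text
20.1 [-3.14148938e+00 -3.89870782e-04  9.24846772e-01] [-2.6  1.8  8.2] [ 0.39  0.51 -0.13] 0.03853765361701565 [ 0.2   0.48 -0.18  1.96  0.13  0.71 -0.71]
```

View pics/t8c.png

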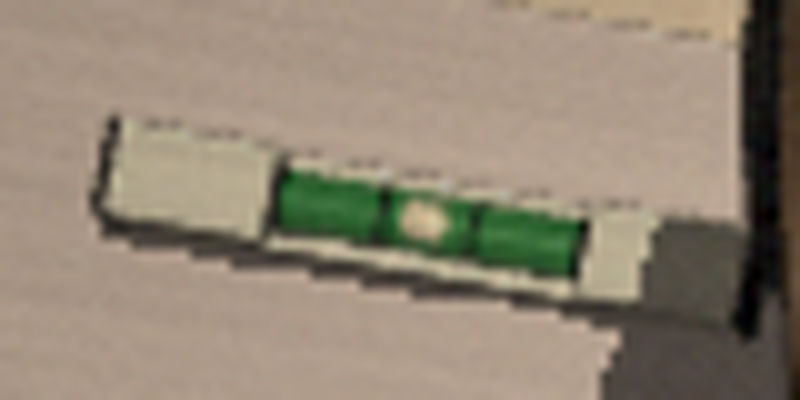

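Call:
play_rows(
  commands=[
    [[0,0,0],0.08,0.35],
    [[0,0,0],0.07,0.35],
    [[0,0,0],0,0.35],
    [[0,0,0],0,0.35],
    [[0,0,0],0,0.6],
    [[0,0,0],0,1],
    [[0,0,0],0,1],
    [[0,0,0],0,1],
    [[0,0,-20],0,1],
    [[0,0,-40],0,1],
    [[0,0,-40],0,1],
    [[0,0,-32],0,1],
    [[0,0,0],0,1],
    [[0,0,0],0,1],
  ],
)

```text
time: 21.9
eef_pos: [0.5286, -0.0798, 0.1907]
eef_rot: [-3.141, 0.0, 0.775]
contact_force: [0.0, -0.0, -0.2]
width: 0.0857
```

```bash
python3 bub.py t9
```

```text
21.9 [-3.14112776e+00  4.81501063e-04  7.74696558e-01] [ 0.  -0.  -0.2] [0.06 0.03 0.02] 0.08572609610138429 [ 0.19  0.31 -0.16  1.86  0.06  0.98 -0.79]
```

View pics/t9c.png

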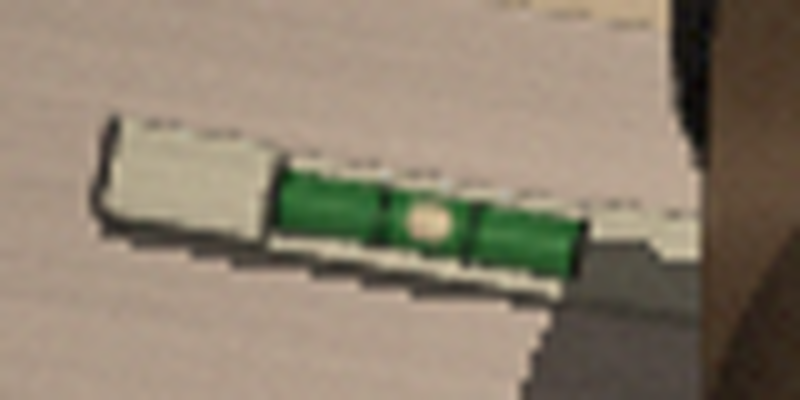

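Call:
play_rows(
  commands=[
    [[0,0,0],0.154,1],
    [[0,0,0],0.154,1],
    [[0,0,0],0.154,1],
    [[0,0,0],0.154,1],
    [[0,0,0],0.154,1],
    [[0,0,0],0.154,1],
    [[0,-27,0],0,1],
    [[0,-27,0],0,1],
    [[0,-27,0],0,1],
    [[0,-27,0],0,1],
    [[0,-27,0],0,1],
    [[-1,-27,0],0,1],
    [[0,0,0],0,1],
    [[0,0,0],0,1],
    [[0,0,0],0,1],
  ],
)

```text
time: 23.82
eef_pos: [0.5519, 0.0793, 0.1909]
eef_rot: [3.141, 0.001, -0.151]
contact_force: [0.4, -0.1, 0.2]
width: 0.0853
```

Run:
```python
from h import *
p,d,st=snap('wrist','w10');print(st['joint_pos'].round(2),st['eef_pos'],st['eef_rot'],st['contact_force'],st['width'])
c=arm.get_calibration('wrist');T=np.linalg.inv(c['T_tool_cam'])
for x,y,z in [(0,0,.1),(0,.05,.1),(0,-.05,.1)]:
    q=T@[x,y,z,1];print(c['fx']*q[0]/q[2]+c['cx'],c['fy']*q[1]/q[2]+c['cy'])
```

```text
[-0.18  0.34 -0.06  1.81  0.03  1.   -1.97] [0.5519407  0.07926651 0.19086156] [ 3.14079797e+00  5.99698349e-04 -1.50732637e-01] [ 0.44933141 -0.1467954   0.2132845 ] 0.08525270418233796
320.4882293452394 239.5318313768224
386.7090831889302 239.52211986742302
254.2599752663529 239.541543971491
```

View pics/w10.png

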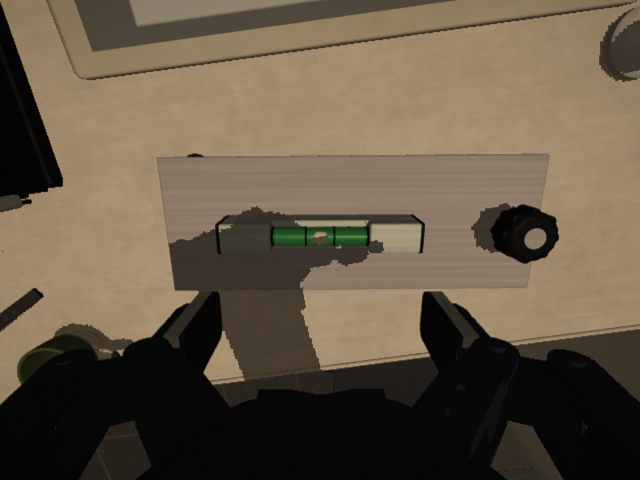

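Call:
play_rows(
  commands=[
    [[0,0,20],0,1],
    [[0,0,30],0,1],
    [[0,0,30],0,1],
    [[0,0,20],0,1],
    [[0,0,8],0,1],
    [[0,0,3],0,1],
    [[0,0,0],0,1],
    [[0,0,0],0,1],
  ],
)

```text
time: 24.88
eef_pos: [0.5527, 0.0806, 0.0811]
eef_rot: [-3.141, -0.001, -0.149]
contact_force: [-0.2, 0.1, 0.3]
width: 0.0854
```

Call:
play_rows(
  commands=[
    [[0,0,2],0,1],
    [[0,0,1],0,1],
    [[0,0,0],0,1],
  ],
)

```text
time: 25.25
eef_pos: [0.5521, 0.0806, 0.0772]
eef_rot: [3.142, 0.0, -0.149]
contact_force: [-0.2, -0.3, -0.2]
width: 0.0854
```

Call:
play_rows(
  commands=[
    [[0,0,1],0,1],
    [[0,0,1],0,1],
    [[0,0,0.5],0,1],
    [[0,0,0],0,1],
  ],
)

```text
time: 25.75
eef_pos: [0.5521, 0.0805, 0.0747]
eef_rot: [3.142, 0.0, -0.149]
contact_force: [0.4, 0.3, -0.7]
width: 0.0854
```

Run:
```python
from h import *
p,d,st=snap('wrist','w11');print(st['eef_pos'],st['contact_force'])
```

```text
[0.55208516 0.08054182 0.07473296] [ 0.41105782  0.27605671 -0.73487467]
```

View pics/w11.png

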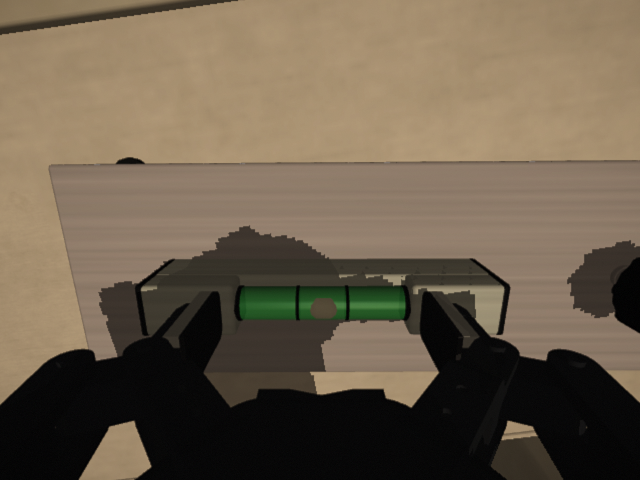

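Run:
```python
from h import *
c=arm.get_calibration('wrist');T=np.linalg.inv(c['T_tool_cam'])
for x,y,z in [(0,0,-.012),(.011,.045,-.012),(-.011,.045,-.012),(0,.08,-.012),(.012,.045,-.012)]:
    q=T@[x,y,z,1];print(c['fx']*q[0]/q[2]+c['cx'],c['fy']*q[1]/q[2]+c['cy'])
```

```text
320.4861895124524 309.87117205151293
426.6816037076048 286.33491968824785
422.43047559879415 332.4215594499233
505.40931196838466 309.83309491995374
426.88329288555826 284.14839972219306
```

Call:
play_rows(
  commands=[
    [[2,0,0],0,1],
    [[0,0,0.5],0,1],
    [[0,0,0.5],0,1],
    [[0,0,0.5],0,1],
    [[0,0,0],0,1],
  ],
)

```text
time: 26.42
eef_pos: [0.5543, 0.0802, 0.074]
eef_rot: [-3.142, -0.001, -0.149]
contact_force: [-1.9, -0.0, 7.4]
width: 0.0856
```

Call:
play_rows(
  commands=[
    [[0,0,0.5],0,1],
    [[0,0,0.5],0,1],
    [[0,0,0],0,1],
  ],
)

```text
time: 26.8
eef_pos: [0.5545, 0.0802, 0.074]
eef_rot: [-3.141, -0.001, -0.149]
contact_force: [-4.4, -0.4, 15.8]
width: 0.0856
```

Call:
play_rows(
  commands=[
    [[-0.3,0,0.3],0,1],
    [[0,0,0],0,1],
    [[0,0,0],0,1],
    [[0,0,0],0,1],
    [[0,0,0],0,1],
    [[0,0,0],0,1],
    [[0,0,0],0,1],
    [[0,0,0],0,1],
    [[0,0,0],0,1],
    [[0,0,0],0,1],
    [[0,0,0],0,1],
    [[0,0,0],0,1],
    [[0,0,0],0,1],
    [[0,0,0],0,1],
    [[0,0,0],0,1],
    [[0,0,0],0,1],
    [[0,0,0],0,1],
    [[0,0,0],0,1],
    [[0,0,0],0,1],
    [[0,0,0],0,1],
  ],
)

```text
time: 29.3
eef_pos: [0.5544, 0.0802, 0.074]
eef_rot: [-3.141, -0.002, -0.149]
contact_force: [-5.0, -0.7, 17.1]
width: 0.0849
```

Run:
```python
from h import *
p,d,st=snap('wrist','w12');print(st['time'],st['eef_pos'],st['contact_force'],st['wrist_torque'],st['joint_velocities'].round(4))
p,d,st=snap('scene','s12');cv2.imwrite('pics/s12c.png',cv2.resize(p[200:320,180:400,::-1],None,fx=3.6,fy=3.6,interpolation=2))
```

```text
29.3 [0.55444323 0.08020938 0.07395949] [-5.01023541 -0.69009471 17.14293947] [-0.67262404  1.1014608  -0.06292727] [ 0.001  -0.0008 -0.0018  0.0001  0.0006 -0.0014 -0.0005]
```

View pics/w12.png

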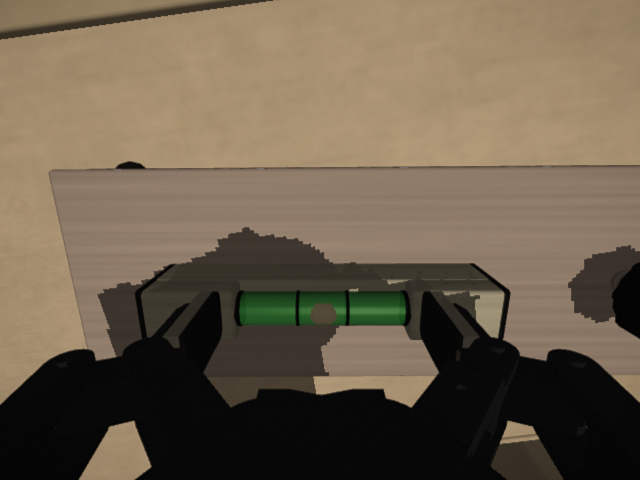

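View pics/s12c.png

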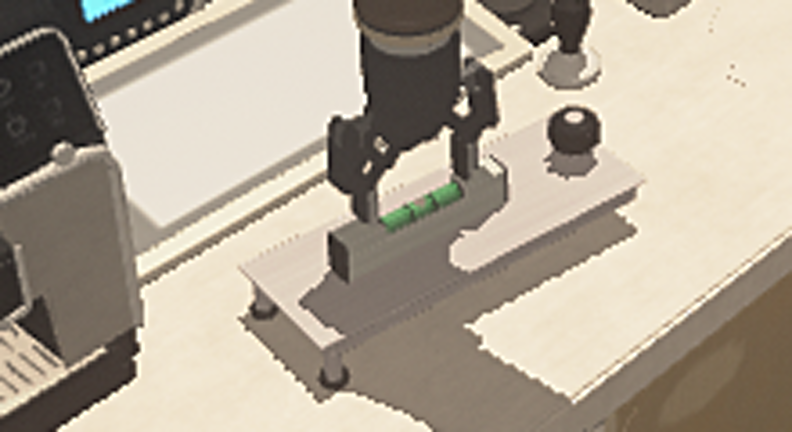

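```bash
python3 -c "
from rig import arm
s=arm.get_state();print(s['time'],s['contact_force'],s['eef_pos']);print(arm.close_job())"
```

```text
29.4 [-4.88225261 -1.47296197 17.90328518] [0.55445296 0.08016893 0.07394655]
the job is handed in; nothing more can be done
None
```

I handed the job in at 29.4 s with the robot still pressing the level down on the shelf. There is no verdict yet.

- **Placing:** I laid the level lengthwise on the shelf, its centre about 115 mm from the hinge, and let go of it.
- **Levelling:** I turned the knob about 1.65 rad clockwise, with the arm's grip on it, then released it and moved clear. In the top and wrist pictures the bubble then stood midway between the rings.
- **Pressing:** Both open fingertips are on the two end blocks, pressing with about 17 to 18 N.
- **Last checks:** After about 2.5 s of pressing, the bubble was still centred: pixel 322.5, with the rings at 297.5 and 347.5. The arm was steady.
- **Not corrected:** About 5 N of sideways force remained on the tool. A small correction did not reduce it, but I saw no slip.

I did not touch the tamper, jigger or mug. My last pictures did not check the jigger or mug again.

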